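# Lift the parts basket off its trunnions

### The job

Slide the keeper on the drying cradle fully back, then lift the parts basket gently out of its trunnion slots from under the blower head, keeping it level so that it does not swing or catch on the cradle. Set it down softly, standing flat inside the rim of the drain tray, and let go; leave the keeper open and the other things on the bench where they are.

Things in the scene. Friction and masses are not known exactly. Their poses are not given: they have to be found in the camera images.
- cradle: Fixed drying cradle. Origin: on the bench, midway between its uprights, under the basket (black base plate 10 mm thick, 150 in x, y -140 to +95 mm). z up; -x is its open front, towards the robot; y is the trunnion axis, +y the keeper side. Two aluminium uprights, 60 mm in x, 10 thick, at y +48 and -48 mm, tops at z 99, each with an open slot at x 0, 12 mm wide, bottom at z 79.
- blower (a point): White air-blower head above the basket, fixed to the cradle; point: underside edge nearest the front, at cradle x -15, y 0, z 290 mm. It spans cradle x -15 to +55, y -135 to +35, z 290 to 335 mm (nozzle lip down to 285), on a 30 mm black column at x 35, y -118. No room for an upright gripper over the basket: come from the front, tool leaning 30 to 45 degrees; draw the basket out to -x before raising it.
- keeper (a joint): Flat steel keeper bar on top of the +y upright (cradle z 99.5 to 105.5 mm) that closes its slot so the trunnion cannot come out. Value in m: 0 to 0.006 = shut; it slides along the cradle's -x, growing, to a stop at 0.045 = fully back. Needs about 2 N and stays where it is left.
- keeper_knob (a point): Black upright knob on the keeper, 14 mm (x) by 12 mm (y), 36 mm tall, at y 85 mm, x -45 mm minus the keeper value, in the cradle frame. The point is on its axis, 15 mm below its top, 126 mm above the bench; it moves with the keeper. Room for fingers all round above z 106 mm.
- basket_centre (a point): Loose steel parts basket, about 300 g, hanging freely on two trunnions. Point: on the trunnion axis, half-way up, 56 mm above its underside; y along the trunnions, z up, as the cradle at start. Box 70 (x) by 76 (y) by 62 mm high, open top; trunnions 8 mm thick, reaching 61 mm either side with 16 mm end discs; about 5 mm sideways play. They leave the slots after 20 mm of lift.
- bail (a point): Middle of the basket's stiff handle, 49 mm above basket_centre: a grey bar along the basket's x, 80 mm long, 12 mm thick (y), 14 mm high (7 mm above and below the point), with a leg at each end (x +-37.5 mm, 12 mm wide in y); 36 mm open between bar and box rim. Pinch it at its middle across the 12 mm.
- drain_tray: Fixed drain tray, bare aluminium with thin dark lines on its floor, 140 by 140 mm, rim 18 mm high and 5 mm thick, floor 5 mm thick (inside 130 by 130 mm, no dividers). Origin: centre of the underside; z up. Stands to the robot's left or right.
- parts_tray: Fixed grey plastic tray divided into six compartments, 140 by 140 mm, 24 mm high; a bystander that may change places with the drain tray. Origin: centre of the underside.
- bottle_c (a point): clear small bottle with a blue cap, 48 mm diameter, 105 mm tall; bystander. The point is its centre.
- tub_c (a point): white plastic tub, 72 mm diameter, 75 mm tall; bystander. The point is its centre.
- screwdriver_c (a point): black screwdriver lying flat, 160 mm long, about 30 mm high at the handle; bystander. The point is its centre.
- tweezers_c (a point): black tweezers lying flat, 120 mm long, 6 mm high; bystander. The point is its centre.
Not all that is in view belongs to the job. What is shaped like the drain_tray but yellow is not meant.

How it is judged:
By the outcome, as a careful person would: the job done as asked, in the order asked, and still so for the second after the job is handed in, with the robot touching nothing.
It also fails if it takes over 61 s, if anything falls off the work surface, if the arm or the gripper's body presses on something with over 40 N, if the wrist force passes 120 N, or if a joint passes its speed limit or range.

### The arm

A 7-joint arm with a two-finger parallel gripper is mounted at the origin on the work surface. World frame = base frame: x ahead of the robot, y to its left, z up, the work surface at z = 0. Lengths are in m, angles in rad, forces in N, time in s.
With the tool pointing down it reaches from about 0.4 to 0.85 m from the base axis. Payload 4.5 kg.
Tool frame: the origin (TCP) lies between the finger pads; the fingertips stand 8 mm ahead of it and the grasp point (between the pads) lies 11 mm behind it; z points along the fingers, y is the direction in which the jaws open and shut (so a half turn about z gives the same grasp; the last joint's range is limited). The gripper opens to 85 mm and grips with 20 to 120 N. Pads are 22 mm wide; open, the fingers measure 114 mm over their backs; the gripper's body (76 mm by 85 mm) begins 54 mm behind the grasp point. The pads swing forward as they close: fully open they stand 13 mm farther back than shut.
Start: joints at [1.219, 0.689, -0.195, 1.565, 0.157, 0.902, -0.215], TCP at [0.235, -0.579, 0.239] pointing down, gripper open.
Joint ranges: [-3.01, 3.01], [-0.46, 2.08], [-1.47, 1.51], [0.13, 2.56], [-1, 4.14], [0.04, 2.09], [-2.66, 2.66]. Speed limits (rad/s): [2.57, 2.57, 3.14, 3.14, 3.14, 3.14, 3.14].

### API

Orientations are given as [roll, pitch, yaw] about the fixed x, y, z axes, in that order (R = Rz(yaw) Ry(pitch) Rx(roll)).
In Python, from bench import arm gives the robot as it stands.
- The arm moves only by the tool carry_out, never from a script. Its argument "rows" is a list of rows, each a list of 7 numbers: the shift along the tool's x, y, z in m, then the turn, a rotation vector about the tool's x, y, z in rad, then the finger opening in m, from 0 to 0.0854. A call has exactly 10 rows; each row shifts and turns the pose as measured when the row begins, along the tool's axes as they then stand; what a row does not reach is not made up. A row lasts 1/12 s, in which the tool goes at most 41.7 mm and 7.16 degrees, less where a joint would pass 70% of its speed; a pose out of reach is approached as far as the arm can. A call with a gripper value outside its range is refused whole. The fingers move at their own pace and stop on an object; "grip_force" is the grip in N (left out, the last holds). Time passes only in rows, so rows that do not move let the fingers close, or fill a call up. It gives the time, the measured TCP pose, the force and the opening at its end, in the units of the state.
- arm.sense(): the state, without advancing time (a new reading comes with each control period).
- arm.camera(name): name is "scene" or "top"; returns a dict with "image" (480x640x3 uint8, blue, green, red), "vertical_fov" (degrees; the focal length in pixels is half the picture's height over the tangent of half this angle, whatever the lens; pixels are square), "cx", "cy" (the principal point, pixels), "k1" (the pictures are not rectified: a ray, as slopes to the right and down, at radius r is drawn at 1 + k1 r^2 times it, then the intrinsics apply), "eye" and "orientation" of the camera in the world. Camera axes: x right, y down, z forward; pixel columns grow to the right and rows downward; lengths in m; the calibration is good to about 2 mm. A picture is of the moment at which its call begins. There is no depth.
- arm.finish_job(): hands the job in, once; it reports no verdict.
The state is a dict: "time_s": time; "joint_positions": joint angles; "qd": joint speeds; "effort": joint torques, N m; "tool_pos": TCP position; "ee_rot": TCP orientation; "force": force on the tool from outside, world axes, zero at the start; "wrist_torque": the same for the moment, N m; "finger_gap": finger opening in m.
Only numpy, scipy, OpenCV 4.12 (cv2) and the standard library are available. Lean on these libraries where they do the work, as an engineer would, in place of code of your own. Each camera call takes 0.05 s, during which the arm holds its last target. There are 200 camera calls.

## Working session

There is one attempt and no reset: what is moved stays moved. The work goes in short steps, Python scripts to look and compute and a tool call to move; the robot and the scene stay as the last step left them, time stands still between calls to the robot, and variables do not carry over. Pictures are saved under pics/ and viewed, about 8 in all and at most 12, crops included, and the job is handed in when it is done.

Besides the shell and the picture viewer there is one more tool, called by a JSON object that holds its "op" and its "data". carry_out: Moves the arm, as the interface text tells. Its arguments: {"type":"object","properties":{"rows":{"type":"array","items":{"type":"array","items":{"type":"number"}}},"grip_force":{"type":"number"}},"required":["rows"]}

```bash
ls; mkdir -p pics; python3 - <<'E'
from bench import arm
import cv2
s=arm.sense(); print(s)
for n in("scene","top"):
    c=arm.camera(n); cv2.imwrite(f"pics/{n}0.png",c["image"]); print(n,{k:v for k,v in c.items() if k!="image"})
E
```

```text
pics
{'time_s': 0.0, 'joint_positions': array([ 1.21884263,  0.6900101 , -0.19450166,  1.56635584,  0.15730102,
        0.90248224, -0.21510714]), 'qd': array([ 0.000159  , -0.00084968,  0.0005039 ,  0.00061237, -0.0001071 ,
       -0.00128242, -0.00074382]), 'effort': array([-2.45650281e-04, -5.39604163e+01, -1.26651283e+00, -1.58545196e+01,
        9.13901516e-03,  9.50848509e-03,  9.32499091e-06]), 'tool_pos': array([ 0.23486919, -0.57850252,  0.23846427]), 'ee_rot': array([-3.13973347e+00,  1.39473186e-04,  3.85823667e-01]), 'force': array([-0.33725493,  0.14602988, -0.81058219]), 'wrist_torque': array([ 0.00643781, -0.00934123, -0.01596489]), 'finger_gap': 0.08529500928209591}
scene {'vertical_fov': 57.98844995536576, 'cx': 324.71296047020365, 'cy': 231.6483710799675, 'k1': -0.0536740425438101, 'eye': array([ 1.13690195, -0.1426126 ,  1.07160687]), 'orientation': array([-2.49437654,  0.01139096,  1.34173074])}
top {'vertical_fov': 44.61469260977202, 'cx': 317.3050330579433, 'cy': 245.29496468372054, 'k1': 0.0680029797520345, 'eye': array([0.37871827, 0.01255853, 1.40281723]), 'orientation': array([-3.05959831, -0.0073781 , -1.57172763])}
```

View pics/scene0.png

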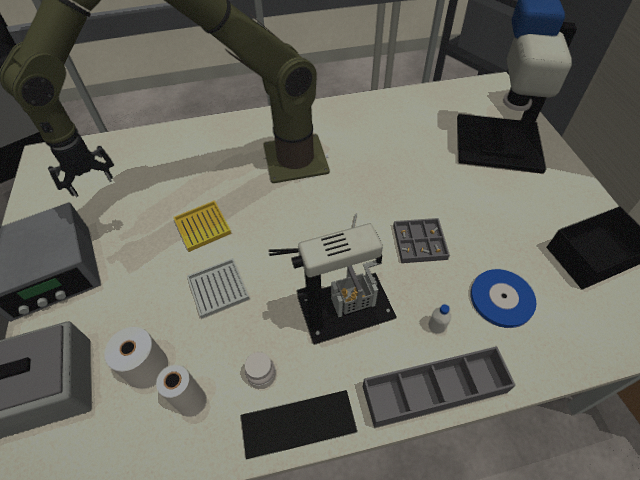

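View pics/top0.png

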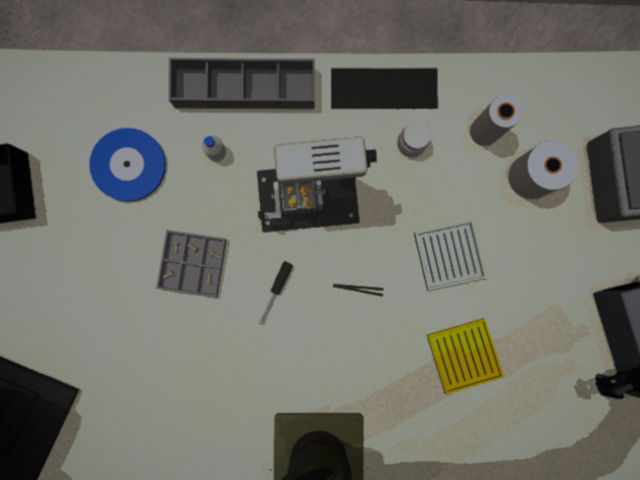

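The top view has the cradle at about (308,200) and the bare aluminium drain tray at (450,256). Look-alikes are the yellow tray (465,355), which is the decoy, and the six-compartment grey parts tray (192,264). I choose (450,256). Next is a close crop of the cradle and tray.

```bash
cat > h.py <<'E'
import numpy as np, cv2
from scipy.spatial.transform import Rotation as Ro
from bench import arm
def K(c):
    f=c["image"].shape[0]/2/np.tan(np.radians(c["vertical_fov"]/2))
    return np.array([[f,0,c["cx"]],[0,f,c["cy"]],[0,0,1.]]),np.array([c["k1"],0,0,0.])
def R(c): return Ro.from_euler("xyz",c["orientation"]).as_matrix()
def ray(c,uv):
    k,d=K(c); p=cv2.undistortPoints(np.array(uv,float).reshape(-1,1,2),k,d)[:,0]
    return np.c_[p,np.ones(len(p))]@R(c).T
def plane(c,uv,z):
    r=ray(c,uv); e=np.array(c["eye"]); return e+r*((z-e[2])/r[:,2])[:,None]
def proj(c,P):
    k,d=K(c); M=R(c).T
    return cv2.projectPoints(np.array(P,float).reshape(-1,1,3),cv2.Rodrigues(M)[0],-M@np.array(c["eye"]),k,d)[0][:,0]
def tri(c1,u1,c2,u2):
    A=[];b=[]
    for c,u in((c1,u1),(c2,u2)):
        r=ray(c,[u])[0]; r/=np.linalg.norm(r); P=np.eye(3)-np.outer(r,r); A.append(P); b.append(P@c["eye"])
    x,res,_,_=np.linalg.lstsq(np.vstack(A),np.hstack(b),rcond=None); return x,np.sqrt(res)
def crop(c,x,y,w,h,s): return cv2.resize(c["image"][y:y+h,x:x+w],None,fx=s,fy=s,interpolation=cv2.INTER_CUBIC)
E
python3 - <<'E'
from h import *
t=arm.camera("top"); s=arm.camera("scene")
a=crop(t,248,125,132,115,6); 
a=cv2.convertScaleAbs(a,alpha=1.6); cv2.imwrite("pics/topc.png",a[:600,:800])
b=cv2.convertScaleAbs(crop(s,265,205,140,145,4),alpha=1.6); cv2.imwrite("pics/scc.png",b)
# trays: mask in top
im=t["image"]; g=im[215:300,405:495]
hsv=cv2.cvtColor(g,cv2.COLOR_BGR2HSV); print(hsv[5,5],hsv[42,20],hsv[20,45],hsv[42,45], g[::8,45].tolist())
E
```

```text
[ 35  21 147] [ 54   9 146] [ 54  10 124] [60  6 91] [[135, 146, 144], [133, 146, 143], [115, 119, 116], [138, 145, 140], [139, 145, 140], [111, 114, 112], [92, 95, 93], [139, 145, 141], [137, 142, 139], [127, 138, 136], [143, 147, 143]]
```

View pics/topc.png

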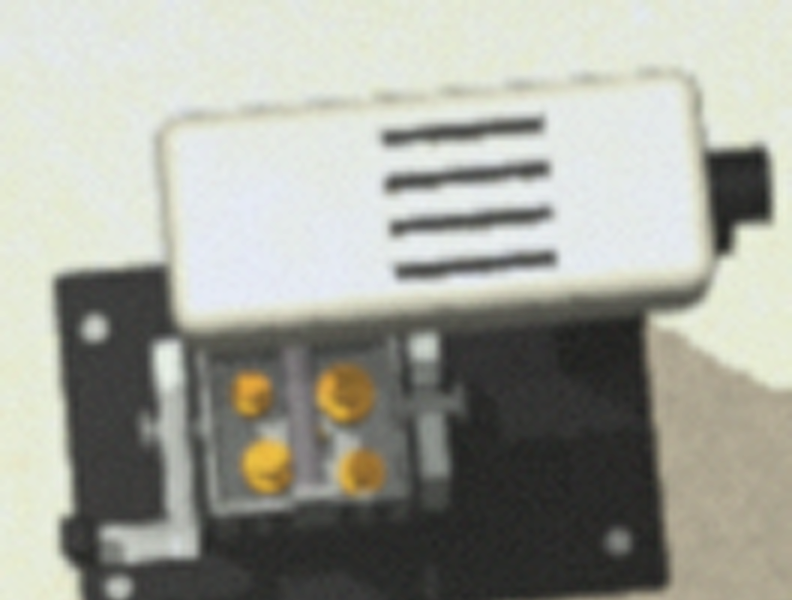

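View pics/scc.png

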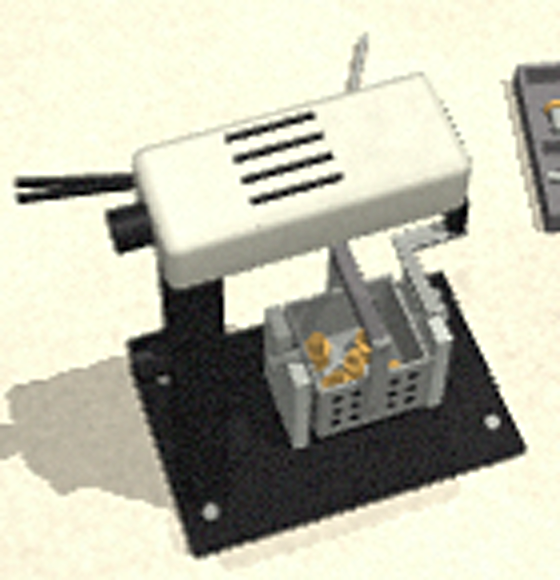

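The crops show the base plate corners, the knob at top px ~(261,214), the bail running under the blower, and the keeper shut. I fit the cradle pose from the corners and the tray from its dark lines, then check by overlay.

```bash
cat > m.py <<'E'
from h import *
from scipy.optimize import least_squares
t=arm.camera("top"); s=arm.camera("scene")
def o(p,x,y,k): return [(p[0]+.5)/k-.5+x,(p[1]+.5)/k-.5+y]
obs=[(t,o((55,275),248,125,6),(75,95)),(t,o((667,585),248,125,6),(-75,-140)),(t,(262.7,231.3),(-75,95)),
 (s,o((525,448),265,205,4),(75,95)),(s,o((195,556),265,205,4),(75,-140)),(s,o((129,338),265,205,4),(-75,-140))]
W=np.array([plane(c,[u],.01)[0,:2] for c,u,_ in obs]); L=np.array([l for *_,l in obs])/1000
def f(p,q): 
    a=p[2]; return q@np.array([[np.cos(a),-np.sin(a)],[np.sin(a),np.cos(a)]]).T+p[:2]
r=least_squares(lambda p:(f(p,L)-W).ravel(),[.6,0,0],loss='soft_l1',f_scale=.003)
C=r.x; print("cradle",C,"res mm",(1000*(f(C,L)-W)).round(1).tolist())
def cw(x,y,z): return [*f(C,np.array([[x,y]])/1000)[0],z/1000]
im=t["image"]; v=cv2.GaussianBlur(im,(0,0),.7)[215:300,405:495].max(2)
m=cv2.morphologyEx(((v<112)*255).astype(np.uint8),cv2.MORPH_OPEN,np.ones((1,1)))
cs=[c for c in cv2.findContours(m,cv2.RETR_EXTERNAL,cv2.CHAIN_APPROX_NONE)[0] if 20<cv2.boundingRect(c)[3]<55 and cv2.boundingRect(c)[2]<25]
print([cv2.boundingRect(c) for c in cs])
if cs:
    rc=cv2.minAreaRect(np.vstack(cs)); cen=np.array(rc[0])+[405,215]; print(rc,"tray c lines",plane(t,[cen],.005))
corn=[(414,234),(474,223),(486,280),(428,291)]
P=plane(t,corn,.018); print("tray corners",P.round(3).tolist(),P.mean(0),np.linalg.norm(P-np.roll(P,1,0),axis=1))
v=[]
for c in(t,s):
    i=c["image"].copy(); i=cv2.convertScaleAbs(i,alpha=1.5); i=cv2.resize(i,None,fx=5,fy=5,interpolation=cv2.INTER_CUBIC)
    pts=[cw(-45,85,141),cw(-45,85,106),cw(0,0,79+49+7),cw(-15,0,290),cw(0,61,83),cw(0,-61,83),cw(-30,48,99),cw(30,48,99),cw(30,-48,99),cw(-30,-48,99),cw(-37.5,0,135),cw(37.5,0,135)]
    for k,u in enumerate(proj(c,pts)):
        q=tuple(((u+.5)*5-.5).astype(int)); cv2.circle(i,q,3,(0,0,255),-1); cv2.putText(i,str(k),(q[0]+4,q[1]),0,.5,(255,0,0),1)
    v.append(i)
A=v[0][155*5:240*5,250*5:330*5]; B=v[1][245*5:330*5,320*5:400*5]; cv2.imwrite("pics/ov.png",np.hstack([A,B]))
E
python3 m.py
```

```text
cradle [0.60920093 0.04813573 0.08991398] res mm [[1.2, 1.6], [-1.9, -0.8], [-0.8, 3.3], [-0.1, 1.2], [-1.9, -1.8], [16.4, -4.4]]
[(18, 23, 11, 44), (24, 21, 12, 45), (31, 20, 12, 44), (38, 18, 12, 45), (45, 17, 12, 44), (52, 15, 13, 45), (59, 14, 12, 44), (63, 8, 16, 53)]
((47.15337371826172, 39.63539505004883), (54.0678825378418, 51.82203674316406), 76.4295654296875) tray c lines [[ 0.47107865 -0.3201392   0.005     ]]
tray corners [[0.519, -0.228, 0.018], [0.546, -0.37, 0.018], [0.41, -0.395, 0.018], [0.384, -0.259, 0.018]] [ 0.46491065 -0.31284542  0.018     ] [0.13852258 0.14478803 0.13744436 0.13890581]
```

View pics/ov.png

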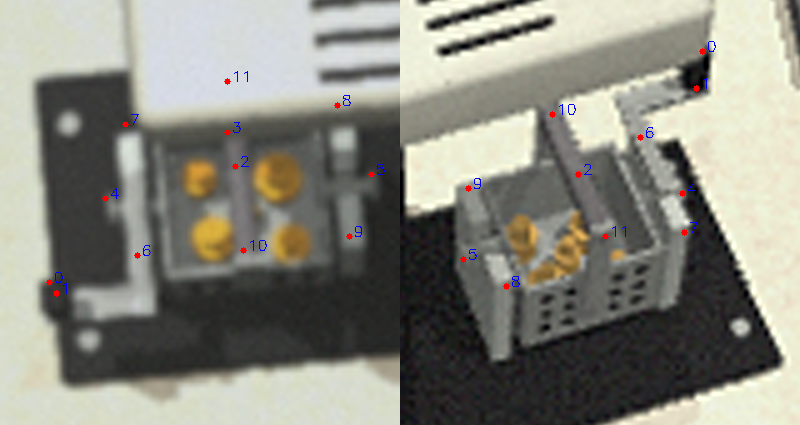

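Overlay: points sit about 2 px (~5 mm) too far in +x in both views; one plate corner was an outlier (occluded by the column). I refit with the upright features and measure tray edges in the same go.

```bash
cat > m2.py <<'E'
from h import *
from scipy.optimize import least_squares
t=arm.camera("top"); s=arm.camera("scene")
def o(p,x,y,k): return [(p[0]+.5)/k-.5+x,(p[1]+.5)/k-.5+y]
T=lambda p:o(p,250,155,5); S=lambda p:o((p[0]-400,p[1]),320,245,5)
obs=[(t,o((55,275),248,125,6),(75,95,10)),(t,o((667,585),248,125,6),(-75,-140,10)),(t,(262.7,231.3),(-75,95,10)),
 (s,o((525,448),265,205,4),(75,95,10)),(s,o((195,556),265,205,4),(75,-140,10)),
 (t,T((350,247)),(-30,-48,99)),(s,S((497,255)),(30,-48,99)),(s,S((466,190)),(-30,-51,99))]
W=np.array([plane(c,[u],l[2]/1000)[0,:2] for c,u,l in obs]); L=np.array([l[:2] for *_,l in obs])/1000
def f(p,q): 
    a=p[2]; return q@np.array([[np.cos(a),-np.sin(a)],[np.sin(a),np.cos(a)]]).T+p[:2]
r=least_squares(lambda p:(f(p,L)-W).ravel(),[.6,0,0])
C=r.x; print("cradle",C,"res mm",(1000*(f(C,L)-W)).round(1).tolist())
kn=plane(t,[T((57,300))],.123)[0]; a=C[2]; d=kn[:2]-C[:2]; print("knob top-view cradle xy",d@[np.cos(a),np.sin(a)],d@[-np.sin(a),np.cos(a)],kn)
k2=tri(t,T((54,292)),s,S((697,72)));print("knob tri",k2)
# tray: outer corners from lines and the enlarged crop
A=cv2.convertScaleAbs(crop(t,405,212,92,88,4),alpha=1.6); B=cv2.convertScaleAbs(crop(s,180,245,90,88,4),alpha=1.6); cv2.imwrite("pics/tray.png",np.hstack([A,B]))
E
python3 m2.py
```

```text
cradle [0.60677882 0.04783983 0.08997155] res mm [[-1.2, 1.4], [-4.3, -1.1], [-3.2, 3.0], [-2.5, 0.9], [-4.3, -2.0], [2.2, -0.3], [16.2, 0.1], [-2.8, -2.0]]
knob top-view cradle xy -0.047725744790329816 0.08369529399275273 [0.55172607 0.12690843 0.123     ]
knob tri (array([0.55557886, 0.12833302, 0.12050816]), array([0.00020567]))
```

View pics/tray.png

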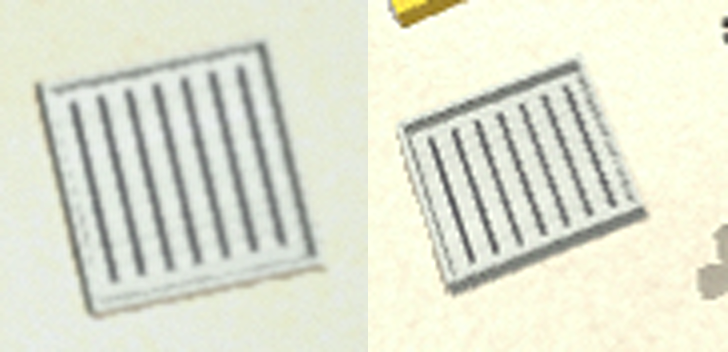

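Tray: seven dark lines on bare aluminium, line ends (crop) (75,103),(114,280),(241,66),(285,245), so the centre is near full-image (449.7,255.4). The cradle is settled at about (0.608, 0.048), yaw 0.09, and the triangulated knob agrees. Now I set out.

```bash
cat > p.py <<'E'
from h import *
C=np.array([.608,.048,.09])
def cw(x,y,z): 
    c,s=np.cos(C[2]),np.sin(C[2]); x,y,z=x/1e3,y/1e3,z/1e3; return np.array([C[0]+c*x-s*y,C[1]+s*x+c*y,z])
def plan(g,rpy):
    "grasp-point target; shift in present tool axes, then rotvec"
    s=arm.sense(); Rn=Ro.from_euler("xyz",s["ee_rot"]); Rt=Ro.from_euler("xyz",rpy)
    tcp=g+.011*Rt.as_matrix()[:,2]
    print("t",round(s["time_s"],2),"shift_tool",(Rn.inv().apply(tcp-s["tool_pos"])).round(4),"rotvec",(Rn.inv()*Rt).as_rotvec().round(4),"world",(tcp-s["tool_pos"]).round(4),"grip at",(s["tool_pos"]-.011*Rn.as_matrix()[:,2]).round(4))
LEAN=[np.pi,-.75,.09]
E
python3 - <<'E'
from p import *
t=arm.camera("top"); s=arm.camera("scene")
print(plane(t,[(449.7,255.4)],.005),plane(s,[(218.4,288.2)],.005))
l=plane(t,[(405+75/4,212+103/4),(405+114/4,212+280/4),(405+241/4,212+66/4),(405+285/4,212+245/4)],.005); d=l[0]-l[1]+l[2]-l[3]; print("tray yaw",np.arctan2(d[1],d[0]))
plan(cw(-45,85,250)+[-.05,0,.1],LEAN)
E
```

```text
[[ 0.46924729 -0.31426967  0.005     ]] [[ 0.47350817 -0.3093551   0.005     ]]
tray yaw 0.2084393930073855
t 0.5 shift_tool [ 0.524  -0.5517 -0.1027] rotvec [-0.1109  0.7444  0.2818] world [0.2778 0.7083 0.1026] grip at [ 0.2352 -0.5791  0.2503]
```

{"op": "carry_out", "data": {"rows": [[0,0,-0.034,0,0,0,0.06],[0,0,-0.034,0,0,0,0.06],[0,0,-0.034,0,0,0,0.06],[0.026,-0.0275,0,0,0,0,0.06],[0.026,-0.0275,0,0,0,0,0.06],[0.026,-0.0275,0,0,0,0,0.06],[0.026,-0.0275,0,0,0,0,0.06],[0.026,-0.0275,0,0,0,0,0.06],[0.026,-0.0275,0,0,0,0,0.06],[0.026,-0.0275,0,0,0,0,0.06]], "grip_force": 30}}

```text
time_s: 1.33
tool_pos: [0.3312, -0.3341, 0.3454]
ee_rot: [3.132, 0.002, 0.366]
force: [1.3, -0.1, -1.2]
finger_gap: 0.0598
```

{"op": "carry_out", "data": {"rows": [[0.026,-0.0275,0,0,0,0,0.06],[0.026,-0.0275,0,0,0,0,0.06],[0.026,-0.0275,0,0,0,0,0.06],[0.026,-0.0275,0,0,0,0,0.06],[0.026,-0.0275,0,0,0,0,0.06],[0.026,-0.0275,0,0,0,0,0.06],[0.026,-0.0275,0,0,0,0,0.06],[0.026,-0.0275,0,0,0,0,0.06],[0.026,-0.0275,0,0,0,0,0.06],[0.026,-0.0275,0,0,0,0,0.06]]}}

```text
time_s: 2.17
tool_pos: [0.4793, 0.0334, 0.3452]
ee_rot: [3.125, -0.004, 0.364]
force: [2.2, -0.6, 0.1]
finger_gap: 0.0602
```

```bash
python3 - <<'E'
from p import *
plan(cw(-45,85,250)+[-.05,0,.1],LEAN); s=arm.sense(); print(s["ee_rot"],s["joint_positions"].round(2))
E
```

```text
t 2.17 shift_tool [ 0.0655 -0.0776  0.0022] rotvec [-0.0872  0.7394  0.2666] world [ 0.0337  0.0958 -0.0032] grip at [0.4792 0.0336 0.3562]
[ 3.12486941 -0.00358347  0.36368311] [ 0.07  0.37 -0.36  1.83  0.18  0.96 -1.57]
```

{"op": "carry_out", "data": {"rows": [[0.022,-0.026,0,0,0,0,0.06],[0.022,-0.026,0,0,0,0,0.06],[0.022,-0.026,0,0,0,0,0.06],[0,0,0,-0.0125,0.1055,0.038,0.06],[0,0,0,-0.0125,0.1055,0.038,0.06],[0,0,0,-0.0125,0.1055,0.038,0.06],[0,0,0,-0.0125,0.1055,0.038,0.06],[0,0,0,-0.0125,0.1055,0.038,0.06],[0,0,0,-0.0125,0.1055,0.038,0.06],[0,0,0,-0.0125,0.1055,0.038,0.06]]}}

```text
time_s: 3.0
tool_pos: [0.529, 0.1471, 0.3497]
ee_rot: [3.114, -0.604, 0.156]
force: [0.8, 0.1, -0.3]
finger_gap: 0.0599
```

```bash
python3 - <<'E'
from p import *
zt=Ro.from_euler("xyz",LEAN).as_matrix()[:,2]
plan(cw(-45,85,131)-.08*zt,LEAN); s=arm.sense(); print(s["ee_rot"],s["joint_positions"].round(2))
E
```

```text
t 3.0 shift_tool [-0.115   0.0158  0.1255] rotvec [-0.0142  0.145   0.0537] world [-0.0203 -0.0227 -0.1682] grip at [0.5228 0.1464 0.3588]
[ 3.11418725 -0.60422329  0.15625037] [-0.77  0.29  0.39  2.22  0.75  0.1  -2.58]
```

Lean with this jaw sense drives joint 7 to -2.58 and joint 6 to 0.10, both near limits. I go back to vertical, use the half-turn-equivalent grasp, do the knob vertically (there is room) and lean later.

```bash
python3 - <<'E'
from p import *
plan(cw(-45,85,250),[np.pi,0,.09])
E
```

```text
t 3.0 shift_tool [-0.0437  0.0195  0.1049] rotvec [ 0.0065 -0.6048  0.0559] world [ 0.0266 -0.0185 -0.1107] grip at [0.5228 0.1464 0.3588]
```

{"op": "carry_out", "data": {"rows": [[0,0,0,0,-0.1,0,0.06],[0,0,0,0,-0.1,0,0.06],[0,0,0,0,-0.1,0,0.06],[0,0,0,0,-0.1,0,0.06],[0,0,0,0,-0.1,0,0.06],[0,0,0,0,-0.1,0,0.06],[0,0,0,0,0,-0.1,0.06],[0,0,0,0,0,-0.1,0.06],[0,0,0,0,0,-0.12,0.06],[0,0,0,0,0,-0.12,0.06]]}}

```text
time_s: 3.83
tool_pos: [0.5259, 0.1622, 0.3506]
ee_rot: [3.067, -0.046, 0.629]
force: [-0.3, -0.6, 0.5]
finger_gap: 0.0599
```

{"op": "carry_out", "data": {"rows": [[0,0,0,0,0,-0.12,0.06],[0,0,0,0,0,-0.12,0.06],[0,0,0,0,0,-0.12,0.06],[0,0,0,0,0,-0.12,0.06],[0,0,0,0,0,-0.12,0.06],[0,0,0,0,0,-0.12,0.06],[0,0,0,0,0,-0.12,0.06],[0,0,0,0,0,-0.12,0.06],[0,0,0,0,0,-0.12,0.06],[0,0,0,0,0,-0.12,0.06]]}}

```text
time_s: 4.67
tool_pos: [0.526, 0.1611, 0.3515]
ee_rot: [3.073, 0.058, 1.875]
force: [-0.9, 0.8, -0.2]
finger_gap: 0.0598
```

```bash
python3 - <<'E'
from p import *
plan(cw(-45,85,200),[np.pi,0,.09+np.pi]); s=arm.sense(); print(s["ee_rot"],s["joint_positions"].round(2))
E
```

```text
t 4.67 shift_tool [-0.0304  0.0071  0.1654] rotvec [ 0.0188  0.0954 -1.3534] world [ 0.0296 -0.0324 -0.1625] grip at [0.5251 0.1614 0.3624]
[3.07262926 0.05780002 1.87519128] [ 0.02  0.5  -0.71  1.68  0.45  1.06 -0.53]
```

{"op": "carry_out", "data": {"rows": [[0,0,0,0.002,0.009,-0.122,0.05],[0,0,0,0.002,0.009,-0.122,0.05],[0,0,0,0.002,0.009,-0.122,0.05],[0,0,0,0.002,0.009,-0.122,0.05],[0,0,0,0.002,0.009,-0.122,0.05],[0,0,0,0.002,0.009,-0.122,0.05],[0,0,0,0.002,0.009,-0.122,0.05],[0,0,0,0.002,0.009,-0.122,0.05],[0,0,0,0.002,0.009,-0.122,0.05],[0,0,0,0.002,0.009,-0.122,0.05]]}}

```text
time_s: 5.5
tool_pos: [0.5259, 0.1586, 0.3525]
ee_rot: [-3.14, 0.005, 3.124]
force: [0.0, 0.1, -0.1]
finger_gap: 0.0497
```

```bash
python3 - <<'E'
from p import *
plan(cw(-45,85,200),[np.pi,0,.09+np.pi]); s=arm.sense(); print(s["ee_rot"],s["joint_positions"].round(2))
E
```

```text
t 5.5 shift_tool [-0.0293 -0.0293  0.1637] rotvec [-0.0015  0.0054 -0.1073] world [ 0.0296 -0.03   -0.1635] grip at [0.5258 0.1587 0.3635]
[-3.14036257  0.00544841  3.12428649] [ 0.22  0.63 -1.07  1.61  0.58  1.24  0.6 ]
```

{"op": "carry_out", "data": {"rows": [[-0.015,-0.015,0,0,0,-0.05,0.05],[-0.015,-0.015,0,0,0,-0.055,0.05],[0,0,0.035,0,0,0,0.05],[0,0,0.035,0,0,0,0.05],[0,0,0.035,0,0,0,0.05],[0,0,0.03,0,0,0,0.05],[0,0,0.025,0,0,0,0.05],[0,0,0,0,0,0,0.05],[0,0,0,0,0,0,0.05],[0,0,0,0,0,0,0.05]]}}

```text
time_s: 6.33
tool_pos: [0.5629, 0.1266, 0.1889]
ee_rot: [-3.141, 0.011, -3.049]
force: [0.9, -0.2, 1.1]
finger_gap: 0.0502
```

```bash
python3 - <<'E'
from p import *
plan(cw(-45,85,131),[np.pi,0,.09+np.pi]); s=arm.sense(); print(s["ee_rot"],s["joint_positions"].round(2))
c=arm.camera("scene"); t=arm.camera("top")
i=c["image"].copy()
B=cv2.convertScaleAbs(crop(c,340,210,100,100,4),alpha=1.5); A=cv2.convertScaleAbs(crop(t,225,170,80,80,5),alpha=1.5)
cv2.imwrite("pics/k1.png",np.hstack([A,B]))
E
```

```text
t 6.33 shift_tool [0.008  0.0027 0.0688] rotvec [-0.0007  0.0114  0.0026] world [-0.0074  0.002  -0.0689] grip at [0.5628 0.1266 0.1999]
[-3.14088442  0.01143228 -3.04899781] [ 0.21  0.85 -0.95  1.75  0.83  0.99  0.59]
```

View pics/k1.png

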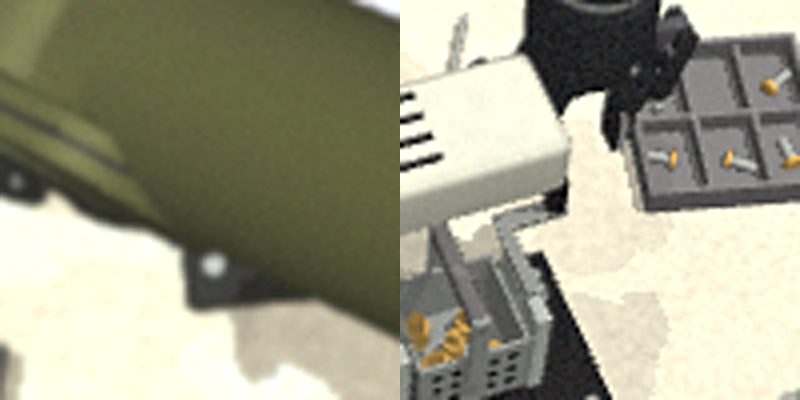

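Scene crop: the gripper stands upright over the knob (knob at crop (553,190)), right finger at (612,140) outside it; the top view is hidden by the arm. I descend and close.

{"op": "carry_out", "data": {"rows": [[0.008,0.003,0,0,0.01,0,0.05],[0,0,0.02,0,0,0,0.05],[0,0,0.02,0,0,0,0.05],[0,0,0.016,0,0,0,0.05],[0,0,0.01,0,0,0,0.05],[0,0,0,0,0,0,0],[0,0,0,0,0,0,0],[0,0,0,0,0,0,0],[0,0,0,0,0,0,0],[0,0,0,0,0,0,0]], "grip_force": 25}}

```text
time_s: 7.27
tool_pos: [0.5599, 0.1278, 0.1333]
ee_rot: [-3.135, 0.019, -3.054]
force: [1.7, 4.1, -12.8]
finger_gap: 0.0113
```

```bash
python3 - <<'E'
from p import *
plan(cw(-45,85,131),[np.pi,0,.09+np.pi]); s=arm.sense(); print(s["ee_rot"],s["joint_positions"].round(2),s["force"],s["finger_gap"])
E
```

```text
t 7.27 shift_tool [0.0046 0.0013 0.0132] rotvec [-0.0064  0.019  -0.0026] world [-0.0044  0.0008 -0.0133] grip at [0.5597 0.1279 0.1443]
[-3.13525081  0.01897623 -3.0540858 ] [ 0.17  0.91 -0.89  1.81  0.93  0.88  0.49] [  1.71642143   4.14026558 -12.75293073] 0.01133489577979384
```

{"op": "carry_out", "data": {"rows": [[0.006,0,0,0,0,0,0],[0.006,0,0,0,0,0,0],[0.006,0,0,0,0,0,0],[0.006,0,0,0,0,0,0],[0.006,0,0,0,0,0,0],[0.006,0,0,0,0,0,0],[0.006,0,0,0,0,0,0],[0.006,0,0,0,0,0,0],[0,0,0,0,0,0,0],[0,0,0,0,0,0,0]]}}

```text
time_s: 8.1
tool_pos: [0.515, 0.1236, 0.1336]
ee_rot: [-3.138, 0.034, -3.056]
force: [2.3, -0.7, -9.2]
finger_gap: 0.0111
```

```bash
python3 - <<'E'
from p import *
plan(cw(-90,85,131),[np.pi,0,.09+np.pi]); s=arm.sense(); print(s["ee_rot"],s["joint_positions"].round(2),s["force"],s["finger_gap"])
E
```

```text
t 8.1 shift_tool [0.0046 0.0014 0.0134] rotvec [-0.0039  0.0344 -0.0043] world [-0.0042  0.0009 -0.0136] grip at [0.5146 0.1236 0.1446]
[-3.13779177  0.03436097 -3.05580789] [ 0.17  0.86 -0.87  1.96  0.99  0.79  0.37] [ 2.30592722 -0.67469332 -9.17892612] 0.011090004085997895
```

{"op": "carry_out", "data": {"rows": [[0.004,0,0,0,0,0,0],[0.005,0,0,0,0,0,0],[0.006,0,0,0,0,0,0],[0.006,0,0,0,0,0,0],[0,0,0,0,0,0,0],[0,0,0,0,0,0,0.04],[0,0,0,0,0,0,0.04],[0,0,0,0,0,0,0.04],[0,0,-0.02,0,0,0,0.04],[0,0,-0.03,0,0,0,0.04]]}}

```text
time_s: 8.93
tool_pos: [0.5041, 0.124, 0.184]
ee_rot: [3.139, 0.059, -3.06]
force: [1.0, 0.4, 0.4]
finger_gap: 0.04
```

```bash
python3 - <<'E'
from p import *
s=arm.sense(); print(s["ee_rot"],s["joint_positions"].round(2),s["force"],s["finger_gap"])
c=arm.camera("scene")
cv2.imwrite("pics/k2.png",cv2.convertScaleAbs(crop(c,330,200,110,110,5),alpha=1.5))
plan(cw(0,0,132),[np.pi,.65,.09+np.pi])
E
```

```text
[ 3.13923302  0.05872528 -3.05975054] [ 0.21  0.77 -0.93  1.97  0.91  0.82  0.41] [0.95302578 0.39524687 0.36527742] 0.040004106221901335
t 8.98 shift_tool [-0.0971 -0.0867  0.0728] rotvec [ 0.0024 -0.5829 -0.0086] world [ 0.1085 -0.0776 -0.0666] grip at [0.5054 0.1261 0.2008]
```

View pics/k2.png

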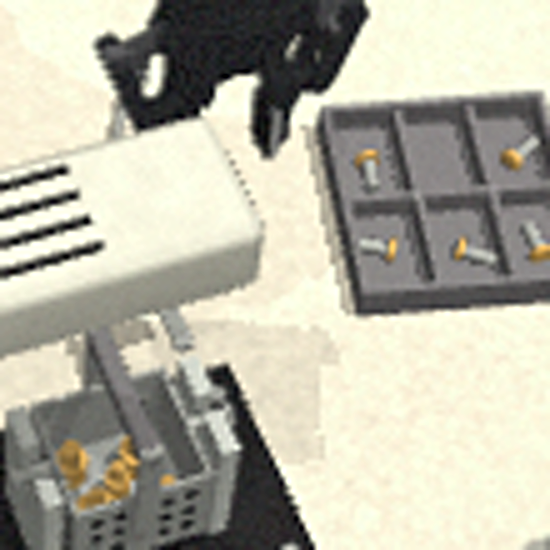

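Scene crop: the keeper end is drawn back off the slot at (200,380), and the gripper is free at (270,140). I move in front of the basket and lean.

{"op": "carry_out", "data": {"rows": [[0,-0.03,-0.006,0,0,0,0.045],[0,-0.03,-0.006,0,0,0,0.045],[0,-0.03,-0.006,0,0,0,0.045],[0,0,0,0,-0.083,0,0.045],[0,0,0,0,-0.083,0,0.045],[0,0,0,0,-0.083,0,0.045],[0,0,0,0,-0.083,0,0.045],[0,0,0,0,-0.083,0,0.045],[0,0,0,0,-0.083,0,0.045],[0,0,0,0,-0.083,0,0.045]]}}

```text
time_s: 9.82
tool_pos: [0.5179, 0.0341, 0.2159]
ee_rot: [-3.132, 0.547, -3.055]
force: [-1.2, -0.5, -1.7]
finger_gap: 0.0449
```

```bash
python3 - <<'E'
from p import *
s=arm.sense(); print(s["ee_rot"],s["joint_positions"].round(2),s["force"],s["finger_gap"])
rp=[np.pi,.65,.09+np.pi]; zt=Ro.from_euler("xyz",rp).as_matrix()[:,2]
plan(cw(0,0,132)-.07*zt,rp)
E
```

```text
[-3.13157341  0.54668757 -3.05523262] [ 0.37  0.65 -0.9   2.4   2.02  0.67 -0.55] [-1.21192971 -0.54243453 -1.703085  ] 0.044850251873531796
t 9.82 shift_tool [-0.028   0.0066  0.0602] rotvec [-0.0121 -0.1033 -0.0025] world [ 0.0546  0.0107 -0.037 ] grip at [0.5122 0.0337 0.2253]
```

{"op": "carry_out", "data": {"rows": [[-0.014,0.003,0.02,0,0,0,0.045],[-0.014,0.003,0.02,0,0,0,0.045],[0,0,0.01,-0.004,-0.05,0,0.045],[0,0,0,-0.004,-0.05,0,0.045],[0,0,0,-0.002,-0.01,0,0.045],[0,0,0,0,0,0,0.045],[0,0,0,0,0,0,0.045],[0,0,0,0,0,0,0.045],[0,0,0,0,0,0,0.045],[0,0,0,0,0,0,0.045]]}}

```text
time_s: 10.65
tool_pos: [0.5602, 0.0488, 0.1886]
ee_rot: [3.137, 0.657, -3.045]
force: [1.0, 0.1, 0.2]
finger_gap: 0.0448
```

```bash
python3 - <<'E'
from p import *
s=arm.sense(); print(s["ee_rot"],s["joint_positions"].round(2),s["force"],s["finger_gap"])
rp=[np.pi,.65,.09+np.pi]; zt=Ro.from_euler("xyz",rp).as_matrix()[:,2]
plan(cw(0,0,132),rp)
c=arm.camera("scene"); t=arm.camera("top")
i=crop(c,300,220,110,110,5)
g=cw(0,0,132); u=proj(c,[g,s["tool_pos"]]); 
for q,k in zip(u,((0,0,255),(0,255,0))): cv2.circle(i,tuple(((q-[300,220]+.5)*5).astype(int)),4,k,-1)
cv2.imwrite("pics/b1.png",cv2.convertScaleAbs(i,alpha=1.5))
E
```

```text
[ 3.13728943  0.65727078 -3.04495033] [ 0.35  0.81 -0.94  2.41  2.23  0.89 -0.69] [0.95543361 0.14091164 0.19286833] 0.04475538612056215
t 10.65 shift_tool [-0.0029 -0.0058  0.0848] rotvec [0.0083 0.0073 0.0053] world [ 0.0544 -0.0002 -0.0654] grip at [0.5535 0.0481 0.1973]
```

View pics/b1.png

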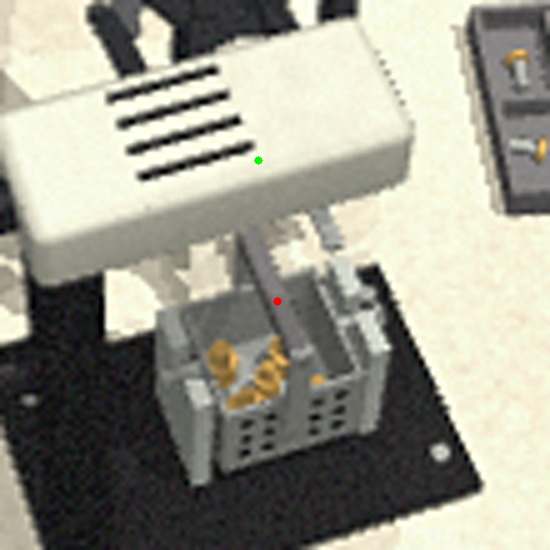

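Scene crop: bail bar runs from (245,235) to (300,345) and my estimate (277,301) lies on its middle; keeper bar clear of the slot. I approach along the tool.

{"op": "carry_out", "data": {"rows": [[-0.003,-0.006,0,0.008,0.007,0.005,0.045],[0,0,0.016,0,0,0,0.045],[0,0,0.016,0,0,0,0.045],[0,0,0.016,0,0,0,0.045],[0,0,0.016,0,0,0,0.045],[0,0,0.014,0,0,0,0.045],[0,0,0.008,0,0,0,0.045],[0,0,0,0,0,0,0.045],[0,0,0,0,0,0,0.045],[0,0,0,0,0,0,0.045]]}}

```text
time_s: 11.58
tool_pos: [0.6188, 0.0468, 0.1222]
ee_rot: [-3.137, 0.654, -3.05]
force: [0.3, 0.2, -0.3]
finger_gap: 0.0451
```

```bash
python3 - <<'E'
from p import *
s=arm.sense(); print(s["ee_rot"],s["joint_positions"].round(2),s["force"],s["finger_gap"])
plan(cw(0,0,132),[np.pi,.65,.09+np.pi])
E
```

```text
[-3.1368865   0.65425523 -3.04963096] [ 0.33  0.98 -0.87  2.27  2.32  0.92 -0.63] [ 0.29812099  0.17763261 -0.34130002] 0.04510188835787123
t 11.58 shift_tool [ 0.0025  0.0022 -0.0032] rotvec [-0.0035  0.0043  0.0015] world [-0.0041  0.0018  0.001 ] grip at [0.6121 0.0462 0.1309]
```

Within 4 mm. Close gently.

{"op": "carry_out", "data": {"rows": [[0.0025,0.002,-0.003,0,0,0,0.03],[0,0,0,0,0,0,0.02],[0,0,0,0,0,0,0],[0,0,0,0,0,0,0],[0,0,0,0,0,0,0],[0,0,0,0,0,0,0],[0,0,0,0,0,0,0],[0,0,0,0,0,0,0],[0,0,0,0,0,0,0],[0,0,0,0,0,0,0]], "grip_force": 40}}

```text
time_s: 12.42
tool_pos: [0.6126, 0.0484, 0.1249]
ee_rot: [-3.136, 0.654, -3.048]
force: [0.6, -0.6, -0.7]
finger_gap: 0.0115
```

```bash
python3 - <<'E'
from p import *
s=arm.sense(); print(s["ee_rot"],s["joint_positions"].round(2),s["force"],s["finger_gap"],s["wrist_torque"])
plan(cw(0,0,152),[np.pi,.65,.09+np.pi])
E
```

```text
[-3.13608221  0.65371148 -3.04768352] [ 0.33  0.97 -0.88  2.29  2.31  0.93 -0.64] [ 0.63173773 -0.5725865  -0.68117979] 0.011502260703728142 [-0.02748237  0.74337926  0.06466537]
t 12.42 shift_tool [-0.0128 -0.0001 -0.0133] rotvec [-0.0031  0.0037  0.0031] world [0.002  0.0002 0.0183] grip at [0.6059 0.0478 0.1336]
```

{"op": "carry_out", "data": {"rows": [[-0.0015,0,-0.002,0,0,0,0],[-0.0018,0,-0.0024,0,0,0,0],[-0.0018,0,-0.0024,0,0,0,0],[-0.0018,0,-0.0024,0,0,0,0],[-0.0018,0,-0.0024,0,0,0,0],[-0.0018,0,-0.0024,0,0,0,0],[-0.0018,0,-0.0024,0,0,0,0],[-0.0018,0,-0.0024,0,0,0,0],[-0.0018,0,-0.0024,0,0,0,0],[0,0,0,0,0,0,0]]}}

```text
time_s: 13.25
tool_pos: [0.6112, 0.0482, 0.1535]
ee_rot: [-3.136, 0.651, -3.047]
force: [0.8, 0.1, -2.5]
finger_gap: 0.0111
```

```bash
python3 - <<'E'
from p import *
s=arm.sense(); print(s["ee_rot"],s["joint_positions"].round(2),s["force"],s["finger_gap"],s["wrist_torque"])
plan(cw(0,0,173),[np.pi,.65,.09+np.pi])
E
```

```text
[-3.13567639  0.65112305 -3.04715589] [ 0.33  0.9  -0.88  2.28  2.25  0.86 -0.61] [ 0.84635519  0.14883501 -2.49066262] 0.01114975453252859 [-0.07130938  0.92334463 -0.02837511]
t 13.25 shift_tool [-0.0092  0.0001 -0.0064] rotvec [-0.0032  0.0011  0.0035] world [0.0034 0.0004 0.0107] grip at [0.6046 0.0476 0.1623]
```

Free at the trunnions, about 3 N on the wrist, no side force. A little higher to clear the keeper, then draw out along -x.

{"op": "carry_out", "data": {"rows": [[-0.0022,0,-0.0026,0,0,0,0],[-0.0026,0,-0.0028,0,0,0,0],[-0.0026,0,-0.0028,0,0,0,0],[0.003,0,-0.002,0,0,0,0],[0.005,0,-0.004,0,0,0,0],[0.0065,0,-0.005,0,0,0,0],[0.0065,0,-0.005,0,0,0,0],[0.0065,0,-0.005,0,0,0,0],[0.0065,0,-0.005,0,0,0,0],[0.0065,0,-0.005,0,0,0,0]]}}

```text
time_s: 14.08
tool_pos: [0.5564, 0.0431, 0.1659]
ee_rot: [-3.136, 0.651, -3.048]
force: [-0.2, -0.7, -2.9]
finger_gap: 0.0104
```

```bash
python3 - <<'E'
from p import *
s=arm.sense(); print(s["ee_rot"],s["joint_positions"].round(2),s["force"],s["finger_gap"],s["wrist_torque"])
plan(cw(-90,0,175),[np.pi,.65,.09+np.pi])
E
```

```text
[-3.1364914   0.65077211 -3.04770178] [ 0.34  0.86 -0.93  2.43  2.27  0.95 -0.72] [-0.1984717  -0.69943423 -2.86957968] 0.010446469057352371 [-1.34897888e-01  1.01835316e+00 -9.43713726e-04]
t 14.08 shift_tool [ 0.0249  0.0003 -0.0193] rotvec [-0.0027  0.0008  0.0031] world [-0.0314 -0.0026  0.0003] grip at [0.5497 0.0425 0.1747]
```

{"op": "carry_out", "data": {"rows": [[0.004,0,-0.004,0,0,0,0],[0.005,0,-0.005,0,0,0,0],[0.003,0,-0.006,0,0,0,0],[0.001,0,-0.007,0,0,0,0],[0,0,-0.007,0,0,0,0],[0,0,-0.007,0,0,0,0],[0,0,-0.007,0,0,0,0],[0,0,-0.007,0,0,0,0],[0,0,-0.005,0,0,0,0],[0,0,-0.003,0,0,0,0]], "grip_force": 60}}

```text
time_s: 14.92
tool_pos: [0.5035, 0.039, 0.208]
ee_rot: [-3.137, 0.648, -3.044]
force: [-0.4, 0.8, -2.9]
finger_gap: 0.0108
```

```bash
python3 - <<'E'
from p import *
s=arm.sense(); print(s["ee_rot"],s["joint_positions"].round(2),s["force"],s["finger_gap"],s["wrist_torque"])
plan(np.array([.471,-.312,.21]),[np.pi,.65,.208+np.pi])
c=arm.camera("scene"); cv2.imwrite("pics/l1.png",cv2.convertScaleAbs(crop(c,230,160,150,120,5),alpha=1.5))
E
```

```text
[-3.1367879   0.64848059 -3.04405415] [ 0.37  0.74 -1.01  2.55  2.2   0.94 -0.78] [-0.42870272  0.83810345 -2.89087914] 0.010772897797261496 [-0.07775061  0.93354746  0.06923852]
t 14.92 shift_tool [ 0.0519 -0.3456 -0.0292] rotvec [-0.0716 -0.0017 -0.088 ] world [-0.026  -0.3497 -0.0068] grip at [0.4969 0.0384 0.2168]
```

View pics/l1.png

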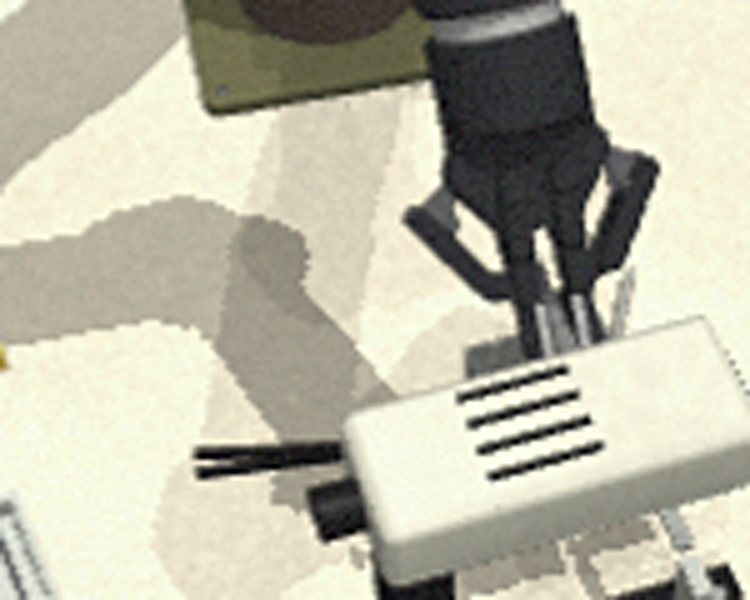

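The basket hangs from the fingers in front of the blower, but joint 4 is near its 2.56 limit: I raise slightly forward, then go sideways along -y, which opens the elbow.

{"op": "carry_out", "data": {"rows": [[-0.004,0,-0.002,0,0,0,0],[-0.007,0,-0.004,0,0,0,0],[-0.007,0,-0.004,0,0,0,0],[-0.007,0,-0.004,0,0,0,0],[-0.005,-0.006,-0.002,0,0,0,0],[-0.002,-0.012,0,0,0,0,0],[0,-0.016,0,0,0,0,0],[0,-0.018,0,0,0,0,0],[0,-0.018,0,0,0,0,0],[0,-0.018,0,0,0,0,0]]}}

```text
time_s: 15.8
tool_pos: [0.5325, -0.0437, 0.2459]
ee_rot: [-3.14, 0.655, -3.033]
force: [0.2, -1.7, -3.0]
finger_gap: 0.0111
```

```bash
python3 - <<'E'
from p import *
s=arm.sense(); print(s["ee_rot"],s["joint_positions"].round(2),s["force"],s["finger_gap"],s["wrist_torque"])
plan(np.array([.471,-.312,.21]),[np.pi,.65,.208+np.pi])
E
```

```text
[-3.14016946  0.65487635 -3.03333461] [ 0.66  0.63 -0.96  2.41  2.26  0.59 -0.52] [ 0.15599124 -1.74496532 -3.04166479] 0.011075388821625147 [-0.1135538   0.98488118  0.01855204]
t 15.8 shift_tool [ 0.0934 -0.2594 -0.0151] rotvec [-0.062   0.0048 -0.0793] world [-0.055  -0.2669 -0.0446] grip at [ 0.5258 -0.0444  0.2546]
```

{"op": "carry_out", "data": {"rows": [[0.001,-0.018,0,0,0,0,0],[0.003,-0.02,-0.001,-0.004,0,-0.006,0],[0.003,-0.021,-0.001,-0.006,0,-0.008,0],[0.004,-0.021,-0.001,-0.006,0,-0.008,0],[0.005,-0.021,-0.001,-0.006,0,-0.008,0],[0.005,-0.021,-0.001,-0.006,0,-0.008,0],[0.005,-0.021,-0.001,-0.006,0,-0.008,0],[0.005,-0.021,-0.001,-0.006,0,-0.008,0],[0.005,-0.018,-0.001,-0.006,0,-0.008,0],[0.003,-0.012,-0.001,-0.006,0,-0.008,0]]}}

```text
time_s: 16.63
tool_pos: [0.5247, -0.2577, 0.2314]
ee_rot: [-3.127, 0.659, -2.937]
force: [0.2, 0.0, -2.7]
finger_gap: 0.0112
```

```bash
python3 - <<'E'
from p import *
s=arm.sense(); print(s["ee_rot"],s["joint_positions"].round(2),s["force"],s["finger_gap"],s["wrist_torque"])
plan(np.array([.471,-.312,.16]),[np.pi,.65,.208+np.pi])
E
```

```text
[-3.1267141   0.6587229  -2.93696509] [ 1.12  0.7  -0.8   2.16  2.56  0.08 -0.19] [ 0.22549881  0.03512567 -2.71569836] 0.011177451118472903 [-0.14802653  0.91296001 -0.00740529]
t 16.63 shift_tool [ 0.0941 -0.0418  0.0292] rotvec [-0.0169  0.0087 -0.0027] world [-0.0471 -0.0529 -0.0802] grip at [ 0.518  -0.2589  0.2401]
```

{"op": "carry_out", "data": {"rows": [[0.006,0,-0.002,0,0,0,0],[0.009,-0.003,-0.004,0,0,0,0],[0.01,-0.006,-0.006,0,0,0,0],[0.01,-0.008,-0.006,0,0,0,0],[0.01,-0.01,-0.005,0,0,0,0],[0.006,-0.008,-0.003,0,0,0,0],[0.003,-0.004,-0.002,0,0,0,0],[0,0,0,0,0,0,0],[0,0,0,0,0,0,0],[0,0,0,0,0,0,0]]}}

```text
time_s: 17.47
tool_pos: [0.4697, -0.3071, 0.2188]
ee_rot: [-3.12, 0.658, -2.937]
force: [0.0, -0.4, -2.5]
finger_gap: 0.0109
```

```bash
python3 - <<'E'
from p import *
s=arm.sense(); print(s["ee_rot"],s["joint_positions"].round(2),s["force"],s["finger_gap"],s["wrist_torque"])
plan(np.array([.471,-.312,.16]),[np.pi,.65,.208+np.pi])
E
```

```text
[-3.12027782  0.65765581 -2.93702902] [ 1.31  0.74 -0.85  2.18  2.36  0.05  0.15] [ 0.02803245 -0.37888666 -2.52473001] 0.01089837818204383 [-0.19726596  0.96595178  0.04416594]
t 17.47 shift_tool [ 0.0358 -0.0038  0.0578] rotvec [-0.0234  0.0076 -0.0028] world [ 0.0078 -0.0035 -0.0675] grip at [ 0.4631 -0.3082  0.2275]
```

{"op": "carry_out", "data": {"rows": [[0.0025,0,0.004,0,0,0,0],[0.004,0,0.0065,-0.003,0,0,0],[0.005,-0.001,0.008,-0.003,0,0,0],[0.005,-0.001,0.008,-0.003,0,0,0],[0.005,-0.001,0.008,-0.003,0,0,0],[0.004,0,0.006,-0.003,0,0,0],[0.002,0,0.004,-0.003,0,0,0],[0,0,0,-0.002,0,0,0],[0,0,0,0,0,0,0],[0,0,0,0,0,0,0]]}}

```text
time_s: 18.3
tool_pos: [0.4788, -0.3055, 0.1622]
ee_rot: [-3.141, 0.66, -2.929]
force: [0.7, -0.5, -2.9]
finger_gap: 0.0109
```

```bash
python3 - <<'E'
from p import *
s=arm.sense(); print(s["ee_rot"],s["joint_positions"].round(2),s["force"],s["finger_gap"],s["wrist_torque"])
plan(np.array([.471,-.312,.13]),[np.pi,.65,.208+np.pi])
c=arm.camera("scene"); t=arm.camera("top")
A=cv2.convertScaleAbs(crop(t,395,200,110,110,3.6),alpha=1.5); B=cv2.convertScaleAbs(crop(c,160,210,110,110,3.6),alpha=1.5)
cv2.imwrite("pics/t1.png",np.hstack([A,B]))
E
```

```text
[-3.14106229  0.6595082  -2.92912213] [ 1.31  0.9  -0.89  2.18  2.41  0.16  0.18] [ 0.73549713 -0.54551928 -2.86902377] 0.010886899961135458 [-0.18524984  0.91938236  0.06179075]
t 18.3 shift_tool [ 0.027  -0.0047  0.0309] rotvec [0.0022 0.0095 0.0035] world [-0.0013 -0.0051 -0.041 ] grip at [ 0.4722 -0.3069  0.1709]
```

View pics/t1.png

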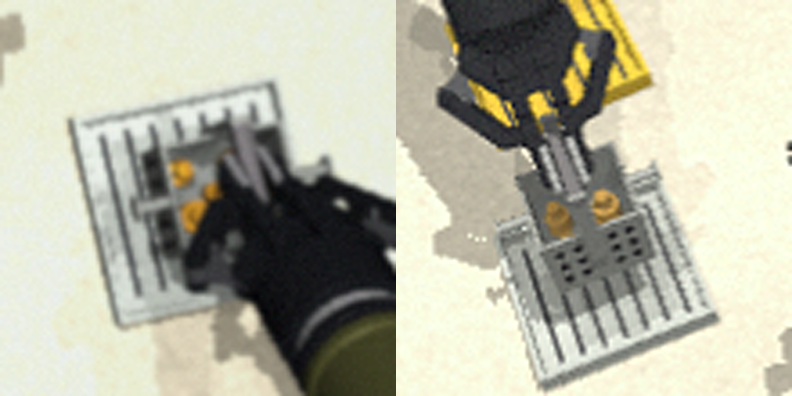

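Top/scene crops: basket hangs over the tray (top: box (165-280,120-285), tray corners (70,120),(272,82),(120,325)). Scene: near wall top edge from about (540,250) to (650,210), bottom edge (560,290) to (652,258). Numerical level check before lowering, by projecting where a level basket should be.

```bash
python3 - <<'E'
from p import *
s=arm.sense(); c=arm.camera("scene"); t=arm.camera("top")
g=np.array([.4722,-.3069,.1709]); a=.2125; Rz=Ro.from_euler("z",a).as_matrix(); u0=g[2]-.1066
P=[g+Rz@[x/1e3+.002,y/1e3,0]-[0,0,g[2]]+[0,0,u0+z/1e3] for x,y,z in [(35,-38,62),(35,38,62),(35,-38,0),(35,38,0),(-35,-38,62),(-35,38,62),(40,0,112),(0,61,56),(0,-61,56)]]
q=(proj(c,P)-[160,210]+.5)*3.6+[396,0]; print("scene",q.round(0).tolist())
q=(proj(t,P)-[395,200]+.5)*3.6; print("top",q.round(0).tolist())
d=.18*3.6
tc=np.array([.471,-.312,0]); Rt=Ro.from_euler("z",.208).as_matrix()
K4=[tc+Rt@[x*.07,y*.07,.018] for x,y in((1,1),(1,-1),(-1,-1),(-1,1))]
print("tray top",((proj(t,K4)-[395,200]+.5)*3.6).round(0).tolist()); print("tray scene",((proj(c,K4)-[160,210]+.5)*3.6+[396,0]).round(0).tolist())
E
```

```text
scene [[539.0, 257.0], [642.0, 218.0], [560.0, 300.0], [658.0, 262.0], [514.0, 182.0], [613.0, 145.0], [577.0, 205.0], [659.0, 174.0], [497.0, 235.0]]
top [[280.0, 111.0], [158.0, 137.0], [254.0, 121.0], [137.0, 147.0], [307.0, 223.0], [184.0, 250.0], [238.0, 107.0], [132.0, 202.0], [328.0, 160.0]]
tray top [[72.0, 116.0], [280.0, 72.0], [329.0, 280.0], [120.0, 324.0]]
tray scene [[715.0, 311.0], [538.0, 382.0], [491.0, 236.0], [659.0, 173.0]]
```

Observed edges agree with a level basket within about 2 px. Lower to just above the tray floor.

{"op": "carry_out", "data": {"rows": [[0.002,-0.0005,0.003,0,0,0,0],[0.003,-0.001,0.005,0,0.003,0,0],[0.004,-0.001,0.006,0,0.002,0,0],[0.004,-0.001,0.006,0,0,0,0],[0.004,-0.001,0.006,0,0,0,0],[0.004,-0.0005,0.006,0,0,0,0],[0.004,0,0.005,0,0,0,0],[0.003,0,0.003,0,0,0,0],[0,0,0,0,0,0,0],[0,0,0,0,0,0,0]]}}

```text
time_s: 19.33
tool_pos: [0.4821, -0.3117, 0.1076]
ee_rot: [-3.14, 0.653, -2.931]
force: [0.7, -0.7, -2.7]
finger_gap: 0.0108
```

```bash
python3 - <<'E'
from p import *
s=arm.sense(); print(s["ee_rot"],s["joint_positions"].round(2),s["force"],s["finger_gap"],s["wrist_torque"])
plan(np.array([.475,-.312,.1116]),[np.pi,.654,.208+np.pi])
E
```

```text
[-3.14011903  0.65304091 -2.93106585] [ 1.31  1.03 -0.9   2.18  2.46  0.27  0.2 ] [ 0.66732237 -0.73092299 -2.68495535] 0.010797909064754911 [-0.18993671  0.99939318 -0.01898351]
t 19.33 shift_tool [0.0031 0.0012 0.0035] rotvec [ 0.0001 -0.001   0.002 ] world [-0.0006  0.0011 -0.0047] grip at [ 0.4756 -0.3131  0.1163]
```

4.7 mm to go; still hanging free (-2.7 N). Small steps.

{"op": "carry_out", "data": {"rows": [[0.0006,0,0.0008,0,0,0,0],[0.0006,0,0.0008,0,0,0,0],[0.0006,0,0.0008,0,0,0,0],[0.0006,0,0.0008,0,0,0,0],[0.0006,0,0.0008,0,0,0,0],[0,0,0,0,0,0,0],[0,0,0,0,0,0,0],[0,0,0,0,0,0,0],[0,0,0,0,0,0,0],[0,0,0,0,0,0,0]]}}

```text
time_s: 20.17
tool_pos: [0.4828, -0.312, 0.1037]
ee_rot: [-3.137, 0.654, -2.929]
force: [-0.4, 0.1, -2.2]
finger_gap: 0.0106
```

{"op": "carry_out", "data": {"rows": [[0.0006,0,0.0008,0,0,0,0],[0.0003,0,0.0004,0,0,0,0],[0,0,0,0,0,0,0],[0,0,0,0,0,0,0],[0,0,0,0,0,0,0],[0,0,0,0,0,0,0],[0,0,0,0,0,0,0],[0,0,0,0,0,0,0],[0,0,0,0,0,0,0],[0,0,0,0,0,0,0]]}}

```text
time_s: 21.0
tool_pos: [0.4834, -0.3124, 0.1031]
ee_rot: [-3.135, 0.656, -2.927]
force: [-0.7, -1.2, -0.5]
finger_gap: 0.011
```

{"op": "carry_out", "data": {"rows": [[0.0005,0,0.0007,0,0,0,0],[0.0004,0,0.0005,0,0,0,0],[0,0,0,0,0,0,0],[0,0,0,0,0,0,0],[0,0,0,0,0,0,0],[0,0,0,0,0,0,0],[0,0,0,0,0,0,0],[0,0,0,0,0,0,0],[0,0,0,0,0,0,0],[0,0,0,0,0,0,0]]}}

```text
time_s: 21.83
tool_pos: [0.4843, -0.3125, 0.1031]
ee_rot: [-3.133, 0.658, -2.926]
force: [-0.9, -1.4, 1.4]
finger_gap: 0.0109
```

Landed (+1.4 N). Open gently and withdraw along the tool.

{"op": "carry_out", "data": {"rows": [[0,0,0,0,0,0,0.013],[0,0,0,0,0,0,0.016],[0,0,0,0,0,0,0.02],[0,0,0,0,0,0,0.03],[0,0,0,0,0,0,0.04],[0,0,0,0,0,0,0.045],[0,0,0,0,0,0,0.045],[0,0,0,0,0,0,0.045],[0,0,0,0,0,0,0.045],[0,0,0,0,0,0,0.045]], "grip_force": 20}}

```text
time_s: 22.67
tool_pos: [0.4855, -0.3119, 0.1035]
ee_rot: [-3.132, 0.66, -2.924]
force: [1.0, -0.9, 0.4]
finger_gap: 0.0448
```

{"op": "carry_out", "data": {"rows": [[0,0,-0.005,0,0,0,0.045],[0,0,-0.01,0,0,0,0.045],[0,0,-0.015,0,0,0,0.045],[0,0,-0.015,0,0,0,0.045],[0,0,-0.015,0,0,0,0.045],[0,0,-0.015,0,0,0,0.045],[0,0,-0.015,0,0,0,0.045],[0,0,-0.01,0,0,0,0.045],[0,0,0,0,0,0,0.045],[0,0,0,0,0,0,0.045]]}}

```text
time_s: 23.5
tool_pos: [0.4187, -0.3242, 0.1899]
ee_rot: [-3.131, 0.658, -2.923]
force: [0.3, 0.1, -0.5]
finger_gap: 0.0449
```

```bash
python3 - <<'E'
from p import *
s=arm.sense(); print(s["ee_rot"],s["joint_positions"].round(2),s["force"],s["finger_gap"],s["tool_pos"])
E
```

```text
[-3.13096114  0.65830324 -2.92259266] [ 1.45  0.82 -0.89  2.23  2.42  0.06  0.23] [ 0.29709669  0.12743286 -0.47532069] 0.04487253706614872 [ 0.41873285 -0.32415771  0.18994265]
```

```bash
python3 - <<'E'
from p import *
c=arm.camera("scene"); t=arm.camera("top")
for n,q in(("s",c),("t",t)): cv2.imwrite(f"pics/f{n}.png",q["image"])
B=lambda q,x,y,w,h,s:cv2.convertScaleAbs(crop(q,x,y,w,h,s),alpha=1.5)
up=np.hstack([B(t,395,200,100,75,4),B(c,165,225,100,75,4)]); dn=np.hstack([B(t,245,155,100,75,4),B(c,310,215,100,75,4)])
cv2.imwrite("pics/fin.png",np.vstack([up,dn]))
k=np.array([cw(-90,85,141),cw(-45,85,141)]); print("knob exp back/shut",((proj(t,k)-[245,155]+.5)*4+[0,300]).round(0).tolist())
# change check of bystanders against the first pictures
for n,q in(("scene",c),("top",t)):
    d=cv2.absdiff(cv2.imread(f"pics/{n}0.png"),q["image"]).max(2)
    for nm,p in(("bottle",(.69,.26,.05)),("parts",(.45,.3,.01))): 
        pass
o=cv2.imread("pics/top0.png").astype(int); n=t["image"].astype(int); d=abs(o-n).mean(2)
for nm,(x,y,w,h) in dict(bottle=(195,130,35,35),tub=(395,120,40,40),screw=(255,258,42,70),tweez=(328,278,60,22),parts=(155,228,75,72)).items(): print(nm,d[y:y+h,x:x+w].mean().round(2))
E
```

```text
knob exp back/shut [[67.0, 611.0], [60.0, 529.0]]
bottle 8.36
tub 8.88
screw 9.02
tweez 8.84
parts 7.44
```

View pics/fin.png

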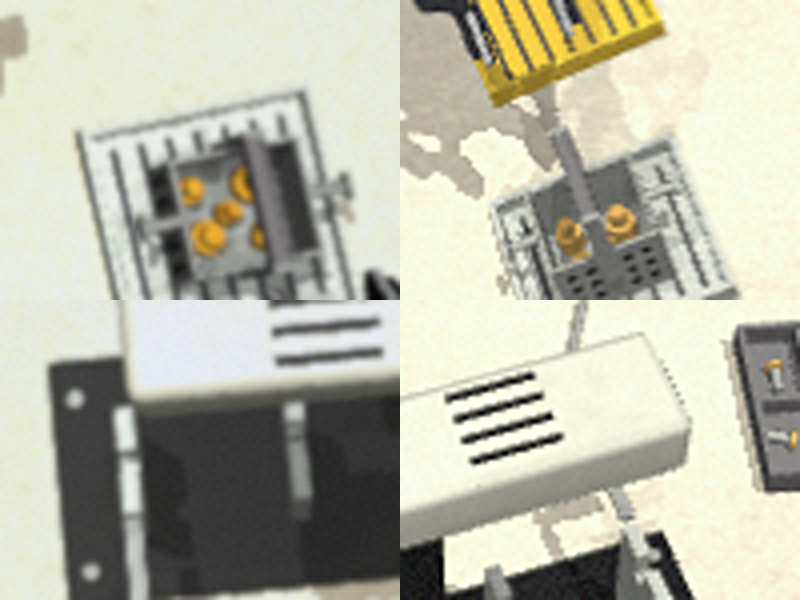

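Final picture: basket stands in the aluminium tray (box bottom about x 150–275 of tray 105–320, crop px), bolts inside, gripper clear; keeper bar off the slot, front end running past the crop. Numeric check of the knob and of the bystanders' positions.

```bash
python3 - <<'E'
from p import *
t=arm.camera("top"); o=cv2.imread("pics/top0.png"); n=t["image"]
for nm,i in(("before",o),("now",n)):
    g=i[205:245,252:272].max(2); m=(g<55); print(nm); print("\n".join("".join("#" if v else "." for v in r) for r in m[::2]))
m=cv2.inRange(n[225:245,250:275],(0,0,0),(70,70,70)); ys,xs=np.nonzero(m)
if len(xs):
    k=plane(t,[(xs.mean()+250,ys.mean()+225)],.123)[0]; print("dark blob",len(xs),xs.mean()+250,ys.mean()+225,k)
print("exp",cw(-90,85,123))
for nm,(x,y,w,h) in dict(bottle=(195,130,35,35),tub=(395,120,40,40),screw=(255,258,42,70),tweez=(328,278,60,22),parts=(155,228,75,72),tray=(410,275,80,25)).items():
    print(nm,cv2.phaseCorrelate(np.float32(cv2.cvtColor(o[y:y+h,x:x+w],6)),np.float32(cv2.cvtColor(n[y:y+h,x:x+w],6))))
E
```

```text
before
.........###########
.........###########
.........###########
........############
.......#####........
.......#####........
.......######.......
.........########.##
..........####....##
..........###.....##
..........#####..###
...........#########
...........#########
............##......
....................
....................
....................
....................
....................
....................
now
.........###########
.........###########
.........###########
.........###########
.........###########
..........##########
..........##########
..........##########
..........###.....##
..........###.....##
...........####..###
...........#########
...........#########
..........######....
.........#####......
.........#####......
.........#####......
....................
....................
....................
dark blob 129 266.27906976744185 230.15503875968992 [0.51730139 0.11510911 0.123     ]
exp [0.51072458 0.12456691 0.123     ]
bottle ((0.0922844415162416, -0.03858712987683788), 0.996237496075071)
tub ((0.049052100326520076, -0.09108696151118778), 0.9310848131775856)
screw ((0.5438732384358929, -0.0483742272827854), 0.9866971175611755)
tweez ((0.008214592678676524, 0.005951001081694329), 0.9739428791734908)
parts ((0.4495431075325982, 0.02287634380272152), 0.8960423239955195)
tray ((0.8655789376431571, 0.15894403590479556), 0.11694873642921448)
```

```bash
python3 -c "
from bench import arm
print(arm.finish_job())"
```

```text
the job is handed in; nothing more can be done
None
```

The job is handed in after about 24 s of robot time. The keeper is slid back and left open, and the basket is standing in the drain tray with the gripper clear.

**What I did**
- I pinched the keeper knob and drew it back, pushing a little past 45 mm so it met its stop.
- I gripped the bail with the tool leaning about 37 degrees and lifted the basket about 41 mm straight up. I then drew it out from under the blower, raised it and carried it to the bare aluminium tray.
- I lowered it until the wrist force went from -2.7 N (hanging) to +1.4 N (resting), opened the fingers and backed off.

**What the last checks showed**
- **Basket:** the final picture shows it inside the rim with its bolts in it. Before lowering, its edges matched a level basket to within about 2 px.
- **Keeper:** the knob moved about 18–20 px in the top view; a full 45 mm stroke would be about 20.5 px. Its slot is open.
- **Other things:** bottle, tub, screwdriver, tweezers and parts tray all shifted less than 0.6 px.

**Checks that were weak or disagreed**
- My automatic knob position was about 11 mm off the expected point, because dark parts of the base plate were included. I relied on the knob's movement in the picture instead.
- The shift check on the drain tray itself meant nothing, since the basket now covers part of it.
- Joints 4 and 6 came close to their range limits (2.55 of 2.56, 0.05 of 0.04) but did not pass them in any reading.

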